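# Heft two drive cartridges and hold up the loaded one

## Robot

A 6-joint arm with a two-finger parallel gripper is mounted at the origin on the work surface. World frame = base frame: x ahead of the robot, y to its left, z up, the work surface at z = 0. Lengths are in mm, angles in rad, forces in N, time in s.
With the tool pointing down it reaches from about 425 to 925 mm from the base axis. Payload 12.5 kg.
Tool frame: the origin (TCP) lies on the centre line of the jaws, within the pads' length; the fingertips stand ctrl.nose_length ahead of it and the grasp point (between the pads) lies 8 mm behind it (ctrl.nose_length is the distance from the TCP to the fingertips, in mm); z points along the fingers, y is the line along which they close (so a half turn about z gives the same grasp; the last joint's range is limited). The gripper opens to 85 mm and grips with 20 to 120 N. Pads are 22 mm wide; open, the fingers measure 114 mm over their backs; the gripper's body (76 mm by 85 mm) begins 54 mm behind the grasp point. The pads swing forward as they close: fully open they stand 13 mm farther back than shut.
Start: joints at [-1.328, 0.491, 1.559, -0, 1.092, -0.106], TCP at [213.629, -587.372, 242.327] pointing down, gripper open.
Joint ranges: [-3.1, 3.1], [-0.84, 2.19], [0.05, 2.79], [-1.13, 4.28], [0.06, 2.93], [-2.69, 2.69]. Speed limits (rad/s): [2.22, 2.22, 2.79, 3.14, 3.14, 3.14].

## Interface

Orientations are given as a unit quaternion [x, y, z, w].
In Python, from station import ctrl gives the robot as it stands.
- The arm moves only by the tool drive_tool, never from a script. Its argument "plan" is a list that holds one entry, the list of rows, each a list of 7 numbers: the turn, a rotation vector about the tool's x, y, z as a fraction of full scale, then the shift along the tool's x, y, z as a fraction of full scale, then the opening, from -1 (shut) to 1 (fully open). In form: [[[wx, wy, wz, tx, ty, tz, jaw], ...]]. A call has 1 to 12 rows; each row is the pose to reach, as a shift and turn from the pose commanded when the call began, along the tool's axes at that moment; what a row does not reach only later rows make up. Full scale, the value 1, is 0.2 m for a shift and 90 degrees for a turn. A row lasts 1/12 s, in which the tool goes at most 41.7 mm and 7.16 degrees, less where a joint would pass 70% of its speed; a pose out of reach is approached as far as the arm can. A call with a number of a shift or a turn outside -1 to 1 is refused whole. A call with a gripper value outside its range is refused whole. The fingers move at their own pace and stop on an object; the grip force is fixed at half the most. Time passes only in rows, so rows that repeat a pose let the fingers close. It gives the time, the measured TCP pose, the force, the opening and the grip force at its end, in the units of the state.
- ctrl.read_state(): the state, without advancing time (a new reading comes with each control period).
- ctrl.get_image(name): name is "side" or "top"; returns (picture, depth): 400x640x3 uint8, red, green, blue; 400x640 float32, mm along the optical axis (not along the pixel's ray), 0 where there is no reading.
- ctrl.get_calibration(name): a dict with "mtx" (3x3 intrinsics, pixels), "k1" (the pictures are not rectified: a ray, as slopes to the right and down, at radius r is drawn at 1 + k1 r^2 times it, then the intrinsics apply), "eye" and "orientation" of the camera in the world. Camera axes: x right, y down, z forward; pixel columns grow to the right and rows downward; lengths in mm; the calibration is good to about 2 mm. A picture is of the moment at which its call begins. get_calibration takes no time and is no camera call.
- ctrl.hand_in(): hands the job in; it is judged then, once.
The state is a dict: "clock": time; "joint_pos": joint angles; "joint_vel": joint speeds; "joint_torque": joint torques, N m; "ee_pos": TCP position; "orientation": TCP orientation; "wrist_force": force on the tool from outside, world axes, zero at the start; "wrist_torque": the same for the moment, N m; "width": opening from 0.0 (shut) to 1.0 (fully open); "grasp_force": force on a finger pad.
Only numpy, scipy, OpenCV 4.12 (cv2) and the standard library are available. Lean on these libraries where they do the work, as an engineer would, in place of code of your own. Each camera call takes 0.05 s, during which the arm holds its last target. There are 200 camera calls.

## Task

Two identical closed drive cartridges stand in the two bays of the grey stand; one has a drive in it, the other is an empty, much lighter shell. Heft them: lift the left one (left as seen from the robot) straight up clear out of its bay and put it back down in it, then lift the right one clear of its bay. Finish while holding the heavier one steady and level in the air, its underside about 10 cm above the top of the stand, with the lighter one seated upright in a bay; do not drop or tip the cartridges, and leave the router, the tape and the screwdriver alone.

Things in the scene. Friction and masses are not known exactly. Their poses are not given: they have to be found in the camera images.
- dock: Dark grey plastic stand fixed to the bench, 200 (x) x 250 (y) x 40 mm high, with two rectangular bays open at the top, each 156 (x) x 34 mm (y), 28 mm deep, mouth chamfered (3 mm play around a cartridge), centred 70 mm either side of its middle in y. Origin: centre of its underside; x along the bays, away from the robot (turned up to 0.35 rad), z up.
- bay_left (a point): Centre of the floor of the left bay (the stand's +y side, the left as seen from the robot), 12 mm above the bench.
- bay_right (a point): Centre of the floor of the right bay (the stand's -y side), 12 mm above the bench.
- cart_a: Closed drive cartridge, one of two alike: upright aluminium slab, black front plate, 150 long (x) x 28 thick (y) x 105 mm high, standing on its long edge in either bay, length along the stand's x. Origin: centre of its underside; -x to the black plate, z up. Either may be the loaded one (0.5-0.75 kg) or the empty shell (0.18-0.26 kg); weight central. Grip across the thickness from above.
- cart_b: Closed drive cartridge, one of two alike: upright aluminium slab, black front plate, 150 long (x) x 28 thick (y) x 105 mm high, standing on its long edge in either bay, length along the stand's x. Origin: centre of its underside; -x to the black plate, z up. Either may be the loaded one (0.5-0.75 kg) or the empty shell (0.18-0.26 kg); weight central. Grip across the thickness from above.
- router: Bystander, loose; leave it where it is. Black wireless router, 150 x 220 x 35 mm, with four upright antennas to 150 mm along its +x edge. Origin: centre of its underside.
- tape: Bystander, loose; leave it where it is. Black roll of tape lying flat, 90 mm across, 19 mm high. Origin: centre of its underside.
- screwdriver: Bystander, loose; leave it where it is. Screwdriver lying flat, about 160 mm long along its x. Origin: underside of the tool.
Mind the look-alikes: they are no part of the job. What is shaped like the cart_b but blue or brown is not meant.

How it is judged (in metres and radians):
On the way, in this order (a step that is already met when the one before it is completed fails the run):
1. the cartridge of the left bay is lifted clear out of the bay (((z of cart_a in the frame of dock above 0.045 m and horizontal distance between cart_a and bay_left below 0.05 m) or (z of cart_b in the frame of dock above 0.045 m and horizontal distance between cart_b and bay_left below 0.05 m))), for 0.2 s.
2. it stands seated in the left bay again, let go ((((horizontal distance between cart_a and bay_left below 0.008 m and z of cart_a in the frame of dock below 0.017 m and angle between cart_a's own z axis and vertical below 0.06 rad) and contact force between cart_a and the fingers below 0.1 N) or ((horizontal distance between cart_b and bay_left below 0.008 m and z of cart_b in the frame of dock below 0.017 m and angle between cart_b's own z axis and vertical below 0.06 rad) and contact force between cart_b and the fingers below 0.1 N))), for 0.2 s.
3. the cartridge of the right bay is lifted clear out of the bay (((z of cart_a in the frame of dock above 0.045 m and horizontal distance between cart_a and bay_right below 0.05 m) or (z of cart_b in the frame of dock above 0.045 m and horizontal distance between cart_b and bay_right below 0.05 m))), for 0.2 s.
At the end, for the whole second after the job is handed in: Heavier cartridge held by the fingers alone, still (30 mm/s, 0.15 rad/s), within 0.09 rad of upright, underside 70-150 mm above the stand's top; the other untouched, seated in a bay (8 mm sideways, 5 mm in height) and pressing on it with under 3.7 N, as only the shell does (((z of cart_a in the frame of dock between 0.11 and 0.19 m and angle between cart_a's own z axis and vertical below 0.09 rad and linear speed of cart_a below 0.03 m/s and angular speed of cart_a below 0.15 rad/s and contact force between cart_a and the fingers above 2 N and contact force between cart_a and dock below 0.2 N and contact force between cart_a and cart_b below 0.2 N and contact force between cart_a and router below 0.2 N and contact force between cart_a and tape below 0.2 N and contact force between cart_a and screwdriver below 0.2 N and ((horizontal distance between cart_b and bay_left below 0.008 m and z of cart_b in the frame of dock below 0.017 m and angle between cart_b's own z axis and vertical below 0.06 rad) or (horizontal distance between cart_b and bay_right below 0.008 m and z of cart_b in the frame of dock below 0.017 m and angle between cart_b's own z axis and vertical below 0.06 rad)) and contact force between cart_b and dock below 3.7 N and contact force between cart_b and the fingers below 0.1 N and linear speed of cart_b below 0.02 m/s) or (z of cart_b in the frame of dock between 0.11 and 0.19 m and angle between cart_b's own z axis and vertical below 0.09 rad and linear speed of cart_b below 0.03 m/s and angular speed of cart_b below 0.15 rad/s and contact force between cart_b and the fingers above 2 N and contact force between cart_b and dock below 0.2 N and contact force between cart_b and cart_a below 0.2 N and contact force between cart_b and router below 0.2 N and contact force between cart_b and tape below 0.2 N and contact force between cart_b and screwdriver below 0.2 N and ((horizontal distance between cart_a and bay_left below 0.008 m and z of cart_a in the frame of dock below 0.017 m and angle between cart_a's own z axis and vertical below 0.06 rad) or (horizontal distance between cart_a and bay_right below 0.008 m and z of cart_a in the frame of dock below 0.017 m and angle between cart_a's own z axis and vertical below 0.06 rad)) and contact force between cart_a and dock below 3.7 N and contact force between cart_a and the fingers below 0.1 N and linear speed of cart_a below 0.02 m/s))); the arm keeps its last pose, push and grip.
It fails at once if a cartridge is let go more than 15 mm above its seat ((z of cart_a in the frame of dock above 0.027 m and contact force between cart_a and the fingers below 0.05 N) or (z of cart_b in the frame of dock above 0.027 m and contact force between cart_b and the fingers below 0.05 N)).
It fails at once if a cartridge is tipped more than 0.35 rad (angle between any of cart_a, cart_b's own z axis and vertical above 0.35 rad).
It fails at once if a bystander is moved more than 20 mm (distance of any of router, tape, screwdriver from where it was at the start of the episode above 0.02 m).
It also fails if it takes over 62 s, if anything falls off the work surface, if the arm or the gripper's body presses on something with over 40 N, if the wrist force passes 120 N, or if a joint passes its speed limit or range.

## Working session

There is one attempt and no reset: what is moved stays moved. The work goes in short steps, Python scripts to look and compute and a tool call to move; the robot and the scene stay as the last step left them, time stands still between calls to the robot, and variables do not carry over. Pictures are saved under pics/ and viewed, at most 10 in all, crops included, and the job is handed in when it is done.

Besides the shell and the picture viewer there is one more tool, called after "Emit:" by a JSON object that holds its "name" and its "arguments", one argument or row to a line. drive_tool: Moves the arm, as the interface text tells. Its arguments: {"type":"object","properties":{"plan":{"type":"array"}},"required":["plan"]}

```bash
mkdir -p pics; ls; cat > h.py <<'E'
import numpy as np, cv2
from scipy.spatial.transform import Rotation as R
from station import ctrl
def world(name, depth, uv):
    c=ctrl.get_calibration(name); K=np.array(c["mtx"]); uv=np.atleast_2d(uv).astype(float)
    d=ray(name,uv); z=np.array([depth[int(v),int(u)] for u,v in uv])
    return np.array(c["eye"])+ d*z[:,None]
def ray(name, uv):
    c=ctrl.get_calibration(name); K=np.array(c["mtx"]); uv=np.atleast_2d(uv).astype(float)
    p=np.c_[(uv[:,0]-K[0,2])/K[0,0],(uv[:,1]-K[1,2])/K[1,1]]
    q=p.copy()
    for _ in range(20): q=p/(1+c["k1"]*(q**2).sum(1,keepdims=True))
    return R.from_quat(c["orientation"]).apply(np.c_[q,np.ones(len(q))])
def plane(name, uv, z):
    d=ray(name,uv); e=np.array(ctrl.get_calibration(name)["eye"])
    return e+d*((z-e[2])/d[:,2])[:,None]
def cloud(name, depth):
    vv,uu=np.mgrid[0:400,0:640]; uv=np.c_[uu.ravel(),vv.ravel()]
    c=ctrl.get_calibration(name)
    return (np.array(c["eye"])+ray(name,uv)*depth.reshape(-1,1)).reshape(400,640,3)
E
python3 - <<'E'
from h import *
print(ctrl.nose_length, ctrl.read_state())
for n in("top","side"):
    c=ctrl.get_calibration(n); print(n,c)
    im,d=ctrl.get_image(n); np.savez(f"/tmp/{n}0.npz",im=im,d=d)
    cv2.imwrite(f"pics/{n}0.png",im[:,:,::-1])
E
```

```text
pics
11.0 {'clock': 0.0, 'joint_pos': array([-1.32759940e+00,  4.91570161e-01,  1.55949965e+00, -1.28471633e-05,
        1.09171730e+00, -1.05584483e-01]), 'joint_vel': array([-0.00074198, -0.00041942, -0.00108278,  0.00088214, -0.00015426,
        0.00032139]), 'joint_torque': array([-3.80143712e-03, -6.18450880e+01, -2.61592788e+01, -2.49068526e-04,
        4.06242776e-03, -1.44656093e-05]), 'ee_pos': array([ 213.56502023, -587.12339432,  241.70386726]), 'orientation': array([ 9.84831750e-01,  1.73511003e-01, -4.67458137e-05, -5.95424037e-04]), 'wrist_force': array([ 1.08386055, -0.40240355, -0.15726584]), 'wrist_torque': array([-0.025041  , -0.0094941 ,  0.03253768]), 'grasp_force': 0.0, 'width': 1.001534582342677}
top {'mtx': array([[370.64153503,   0.        , 319.14941307],
       [  0.        , 370.64153503, 204.4243421 ],
       [  0.        ,   0.        ,   1.        ]]), 'k1': -0.0789215293446289, 'eye': array([399.27635216, -46.92650446, 890.66933141]), 'orientation': array([ 0.70513142, -0.70286079,  0.06388935, -0.06851675])}
side {'mtx': array([[414.2094696 ,   0.        , 320.14100515],
       [  0.        , 414.2094696 , 201.89255336],
       [  0.        ,   0.        ,   1.        ]]), 'k1': -0.00086033614729644, 'eye': array([446.44269628, 656.86626424, 915.11255346]), 'orientation': array([-0.08139438,  0.93800586, -0.33514782,  0.03458187])}
```

View pics/top0.png

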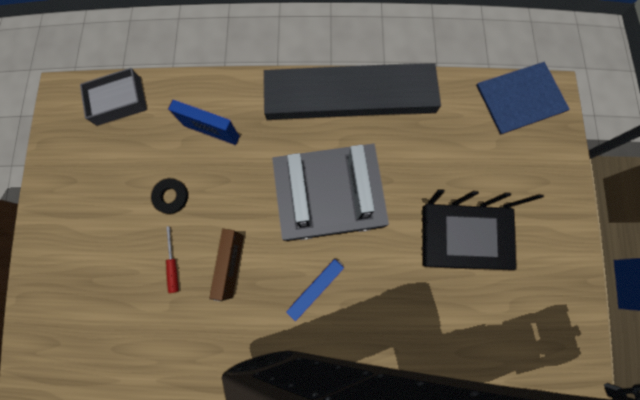

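View pics/side0.png

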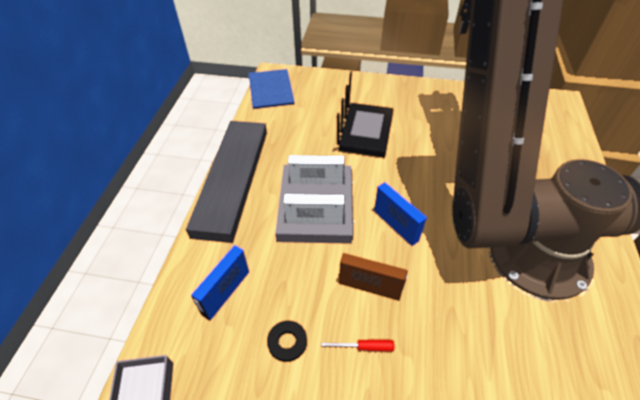

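The top view shows the grey stand at (330,192), with silver cartridges at (299,190) on the left and (362,182) on the right. The side view shows the same pair at (314,205) for left and (316,163) for right.

Candidates in the top view:
- Silver slabs in the stand at (299,190) and (362,182). These are the ones I want.
- Blue slabs at (205,121) and (316,290), and a brown slab at (227,265). These are look-alikes, rejected by colour and by not being in a bay.

Next I measure the tops and take one close crop to check.

```bash
python3 - <<'E'
from h import *
D={n:np.load(f"/tmp/{n}0.npz") for n in("top","side")}
for n in D:
    im,d=D[n]["im"],D[n]["d"]; P=cloud(n,d); 
    box=(P[...,0]>400)&(P[...,0]<720)&(P[...,1]>-250)&(P[...,1]<150)
    hs=cv2.cvtColor(im,cv2.COLOR_RGB2HSV)
    m=((abs(P[...,2]-117)<10)&box&(hs[...,1]<60)&(hs[...,2]>90)).astype(np.uint8)
    k,l,s,c=cv2.connectedComponentsWithStats(m)
    for i in range(1,k):
        if s[i,4]<150: continue
        px=np.argwhere(l==i)[:,::-1]; W=plane(n,px,117)[:,:2]
        r=cv2.minAreaRect(W.astype(np.float32)); print(n,"cart",c[i].round(),s[i,4],"centre",np.round(r[0],1),np.round(r[1],1),round(r[2],2),"z",np.median(P[l==i][:,2]).round(1),"medz mean",W.mean(0).round(1))
    m=((abs(P[...,2]-40)<8)&box&(hs[...,1]<60)).astype(np.uint8)
    m=cv2.morphologyEx(m,cv2.MORPH_OPEN,np.ones((3,3)))
    px=np.argwhere(m>0)[:,::-1]; W=plane(n,px,40)[:,:2]; r=cv2.minAreaRect(W.astype(np.float32)); print(n,"dock",np.round(r[0],1),np.round(r[1],1),round(r[2],2), np.median(P[m>0][:,2]).round(1))
im=D["top"]["im"][130:250,260:400,::-1]; cv2.imwrite("pics/crop0.png",cv2.resize(im,None,fx=5,fy=5,interpolation=cv2.INTER_CUBIC))
E
```

```text
top cart [362. 179.] 912 centre [ 603.4 -133.6] [153.3  29.6] 8.0 z 116.0 medz mean [ 603.2 -133.9]
top cart [298. 187.] 894 centre [584.6   4. ] [150.8  28.6] 8.11 z 116.1 medz mean [583.7   3.9]
top dock [594.2 -64.3] [202.9 248.1] 8.24 39.0
side cart [316. 160.] 557 centre [ 606.  -128.5] [150.9  39.3] 7.7 z 117.9 medz mean [ 606.6 -128.7]
side cart [314. 200.] 678 centre [586.1   9.8] [150.7  38.5] 7.29 z 118.0 medz mean [586.1   8.9]
side dock [596.8 -59.6] [199. 251.] 8.24 41.6
```

View pics/crop0.png

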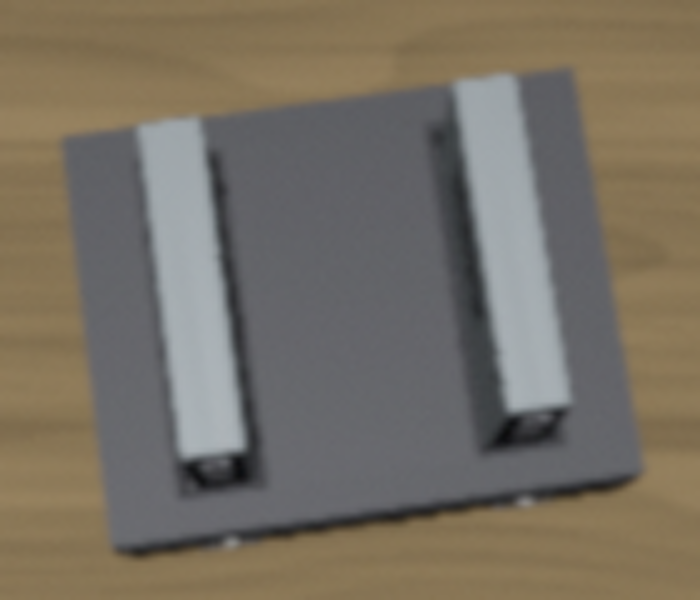

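The crop confirms two silver cartridges with black front plates, seated in the bays at left (584.6,4) and right (603.4,−133.6), yaw about 8.2°. I'm now moving over the left one.

Emit:
{"name": "drive_tool", "arguments": {
  "plan": [
    [[0, 0, 0, 0.15, -0.12, 0, 1], [0, 0, 0, 0.3, -0.23, 0, 1], [0, 0, 0, 0.45, -0.35, 0, 1], [0, 0, 0, 0.6, -0.47, 0, 1], [0, 0, 0, 0.75, -0.58, 0, 1], [0, 0, 0, 0.92, -0.71, 0, 1], [0, 0, 0, 0.92, -0.71, 0, 1]]
  ]
}}

```text
clock: 0.68
ee_pos: [340.2, -386.1, 242.3]
orientation: [0.985, 0.175, 0.0, -0.001]
wrist_force: [0.3, -0.8, 0.5]
width: 0.999
grasp_force: 0.0
```

Emit:
{"name": "drive_tool", "arguments": {
  "plan": [
    [[0, 0, 0, 0.15, -0.12, 0, 1], [0, 0, 0, 0.3, -0.23, 0, 1], [0, 0, 0, 0.45, -0.35, 0, 1], [0, 0, 0, 0.6, -0.47, 0, 1], [0, 0, 0, 0.75, -0.58, 0, 1], [0, 0, 0, 0.92, -0.71, 0, 1], [0, 0, 0, 0.92, -0.71, 0, 1]]
  ]
}}

```text
clock: 1.27
ee_pos: [464.7, -190.1, 242.2]
orientation: [0.984, 0.176, 0.0, -0.0]
wrist_force: [-0.9, 0.6, -0.5]
width: 1.003
grasp_force: 0.0
```

Emit:
{"name": "drive_tool", "arguments": {
  "plan": [
    [[0, 0, 0.03, 0.15, -0.12, 0, 1], [0, 0, 0.06, 0.3, -0.23, 0, 1], [0, 0, 0.09, 0.45, -0.35, 0, 1], [0, 0, 0.131, 0.6, -0.47, 0, 1], [0, 0, 0.131, 0.75, -0.58, 0, 1], [0, 0, 0.131, 0.9, -0.7, 0, 1], [0, 0, 0.131, 0.92, -0.71, 0, 1], [0, 0, 0.131, 0.92, -0.71, 0, 1], [0, 0, 0.131, 0.92, -0.71, 0, 1], [0, 0, 0.131, 0.92, -0.71, 0, 1]]
  ]
}}

```text
clock: 2.1
ee_pos: [586.3, 0.5, 242.1]
orientation: [0.997, 0.071, -0.0, 0.0]
wrist_force: [-0.6, -0.8, -0.2]
width: 0.996
grasp_force: 0.0
```

Emit:
{"name": "drive_tool", "arguments": {
  "plan": [
    [[0, 0, 0, 0, -0.02, 0.1, 1], [0, 0, 0, 0, -0.02, 0.22, 1], [0, 0, 0, 0, -0.02, 0.34, 1], [0, 0, 0, 0, -0.02, 0.46, 1], [0, 0, 0, 0, -0.02, 0.58, 1], [0, 0, 0, 0, -0.02, 0.68, 1], [0, 0, 0, 0, -0.02, 0.76, 1], [0, 0, 0, 0, -0.02, 0.81, 1], [0, 0, 0, 0, -0.02, 0.81, 1], [0, 0, 0, 0, -0.02, 0.81, 1], [0, 0, 0, 0, -0.02, 0.81, 1]]
  ]
}}

```text
clock: 3.02
ee_pos: [586.6, 5.1, 81.3]
orientation: [0.997, 0.071, 0.001, 0.0]
wrist_force: [-0.8, 0.9, 0.1]
width: 0.999
grasp_force: 0.0
```

```bash
python3 - <<'E'
from h import *
s=ctrl.read_state(); print(s["clock"],s["ee_pos"],s["wrist_force"],R.from_quat(s["orientation"]).as_matrix().round(3))
im,d=ctrl.get_image("side"); cv2.imwrite("pics/side1.png",cv2.resize(im[110:260,230:430,::-1],None,fx=4,fy=4,interpolation=cv2.INTER_CUBIC))
E
```

```text
3.0167 [586.60421845   5.07624361  81.33591857] [-0.82598697  0.89243571  0.14540504] [[ 0.99   0.142  0.001]
 [ 0.142 -0.99  -0.   ]
 [ 0.001  0.    -1.   ]]
```

View pics/side1.png

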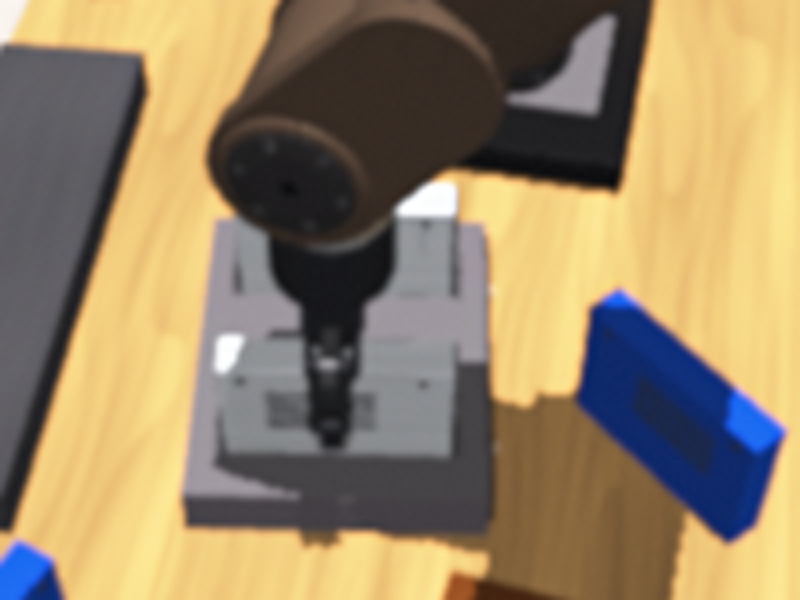

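The side view shows the fingers straddling the left cartridge near mid-length: finger at crop (332,400), slab from x 222 to 455. I'm closing the jaws.

Emit:
{"name": "drive_tool", "arguments": {
  "plan": [
    [[0, 0, 0, 0, 0, 0, 0.2], [0, 0, 0, 0, 0, 0, 0], [0, 0, 0, 0, 0, 0, -0.2], [0, 0, 0, 0, 0, 0, -0.4], [0, 0, 0, 0, 0, 0, -1], [0, 0, 0, 0, 0, 0, -1], [0, 0, 0, 0, 0, 0, -1], [0, 0, 0, 0, 0, 0, -1], [0, 0, 0, 0, 0, 0, -1], [0, 0, 0, 0, 0, 0, -1], [0, 0, 0, 0, 0, 0, -1], [0, 0, 0, 0, 0, 0, -1]]
  ]
}}

```text
clock: 4.07
ee_pos: [586.4, 5.6, 80.6]
orientation: [0.997, 0.071, 0.0, 0.0]
wrist_force: [-1.0, -0.1, 6.3]
width: 0.323
grasp_force: 59.6
```

Emit:
{"name": "drive_tool", "arguments": {
  "plan": [
    [[0, 0, 0, 0, 0, -0.02, -1], [0, 0, 0, 0, 0, -0.06, -1], [0, 0, 0, 0, 0, -0.11, -1], [0, 0, 0, 0, 0, -0.17, -1], [0, 0, 0, 0, 0, -0.23, -1], [0, 0, 0, 0, 0, -0.28, -1], [0, 0, 0, 0, 0, -0.32, -1], [0, 0, 0, 0, 0, -0.34, -1], [0, 0, 0, 0, 0, -0.35, -1], [0, 0, 0, 0, 0, -0.35, -1], [0, 0, 0, 0, 0, -0.35, -1], [0, 0, 0, 0, 0, -0.35, -1]]
  ]
}}

```text
clock: 5.07
ee_pos: [586.0, 5.6, 149.7]
orientation: [0.997, 0.071, -0.0, -0.0]
wrist_force: [0.3, 0.3, -2.1]
width: 0.323
grasp_force: 59.2
```

Emit:
{"name": "drive_tool", "arguments": {
  "plan": [
    [[0, 0, 0, 0, 0, 0, -1], [0, 0, 0, 0, 0, 0, -1], [0, 0, 0, 0, 0, 0, -1], [0, 0, 0, 0, 0, 0, -1], [0, 0, 0, 0, 0, 0, -1]]
  ]
}}

```text
clock: 5.48
ee_pos: [586.2, 5.6, 150.2]
orientation: [0.997, 0.071, -0.0, 0.0]
wrist_force: [-0.5, 0.1, -2.4]
width: 0.325
grasp_force: 59.2
```

```bash
python3 - <<'E'
from h import *
s=ctrl.read_state(); print(s)
im,d=ctrl.get_image("side"); cv2.imwrite("pics/side2.png",cv2.resize(im[110:260,230:430,::-1],None,fx=4,fy=4,interpolation=cv2.INTER_CUBIC))
for i in range(4):
    print(ctrl.read_state()["wrist_force"]); ctrl.get_image("top")
E
```

```text
{'clock': 5.4833, 'joint_pos': array([-1.03062504e-01,  5.43234413e-01,  1.75193235e+00, -1.13755758e-04,
        8.46515296e-01,  1.32476378e+00]), 'joint_vel': array([-4.57220592e-05, -9.76706789e-04, -3.16078821e-04,  1.31213076e-03,
        7.70019837e-04, -3.10801508e-05]), 'joint_torque': array([-2.88865158e-03, -6.15580344e+01, -2.18281746e+01, -5.10451737e-04,
        3.92153479e-04,  2.89609019e-06]), 'ee_pos': array([586.22998784,   5.59746771, 150.19176734]), 'orientation': array([ 9.97443339e-01,  7.14617486e-02, -5.14232186e-05,  3.41876679e-05]), 'wrist_force': array([-0.46309895,  0.14453266, -2.3926581 ]), 'wrist_torque': array([-0.00537714, -0.03834635,  0.06619347]), 'grasp_force': 59.161391258239746, 'width': 0.32453037667549045}
[ 0.3902034  -0.42783845 -2.74031022]
[ 0.19586435  0.38746992 -1.76024295]
[-0.05383292 -0.13428015 -1.23006615]
[ 0.54410598 -0.26426393 -2.2853239 ]
```

View pics/side2.png

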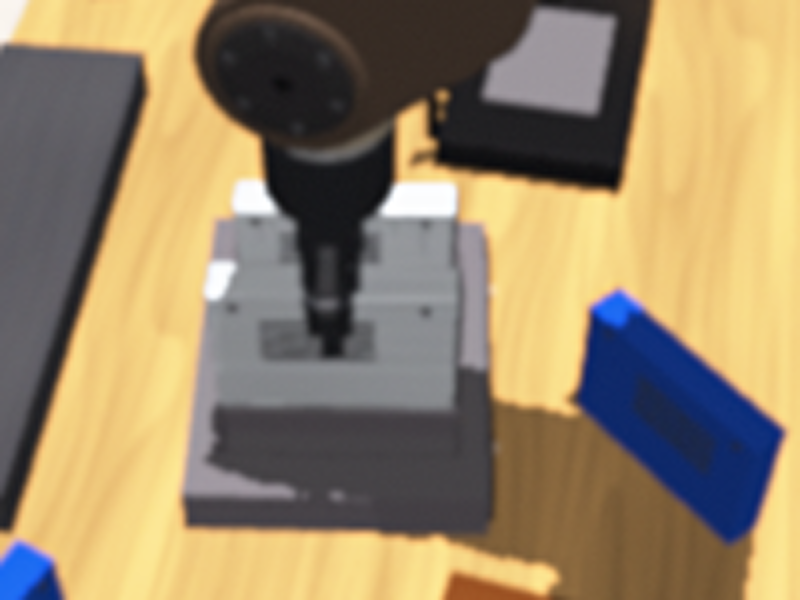

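The left cartridge is clear and level and weighs about 2.1 N, so it's probably the empty shell. I'm lowering it back to where it came from.

Emit:
{"name": "drive_tool", "arguments": {
  "plan": [
    [[0, 0, 0, 0, 0, 0.03, -1], [0, 0, 0, 0, 0, 0.08, -1], [0, 0, 0, 0, 0, 0.14, -1], [0, 0, 0, 0, 0, 0.2, -1], [0, 0, 0, 0, 0, 0.25, -1], [0, 0, 0, 0, 0, 0.29, -1], [0, 0, 0, 0, 0, 0.32, -1], [0, 0, 0, 0, 0, 0.335, -1], [0, 0, 0, 0, 0, 0.345, -1], [0, 0, 0, 0, 0, 0.35, -1], [0, 0, 0, 0, 0, 0.35, -1], [0, 0, 0, 0, 0, 0.35, -1]]
  ]
}}

```text
clock: 6.73
ee_pos: [586.5, 5.5, 80.7]
orientation: [0.997, 0.071, 0.0, 0.0]
wrist_force: [0.8, -0.7, -2.6]
width: 0.319
grasp_force: 59.2
```

Emit:
{"name": "drive_tool", "arguments": {
  "plan": [
    [[0, 0, 0, 0, 0, 0.003, -1], [0, 0, 0, 0, 0, 0.006, -1], [0, 0, 0, 0, 0, 0.009, -1], [0, 0, 0, 0, 0, 0.009, -1], [0, 0, 0, 0, 0, 0.009, -1]]
  ]
}}

```text
clock: 7.15
ee_pos: [586.6, 5.5, 80.5]
orientation: [0.997, 0.071, 0.001, 0.0]
wrist_force: [-6.2, -1.3, 18.3]
width: 0.315
grasp_force: 61.9
```

Emit:
{"name": "drive_tool", "arguments": {
  "plan": [
    [[0, 0, 0, 0, 0, 0.004, -0.2], [0, 0, 0, 0, 0, 0.004, 0], [0, 0, 0, 0, 0, 0.004, 0.3], [0, 0, 0, 0, 0, 0.004, 0.6], [0, 0, 0, 0, 0, 0.004, 1], [0, 0, 0, 0, 0, 0.004, 1], [0, 0, 0, 0, 0, 0.004, 1], [0, 0, 0, 0, 0, 0.004, 1], [0, 0, 0, 0, 0, 0.004, 1], [0, 0, 0, 0, 0, 0.004, 1]]
  ]
}}

```text
clock: 7.98
ee_pos: [586.2, 5.6, 77.6]
orientation: [0.997, 0.071, -0.0, 0.0]
wrist_force: [0.6, -0.2, -0.4]
width: 1.001
grasp_force: 0.0
```

Emit:
{"name": "drive_tool", "arguments": {
  "plan": [
    [[0, 0, 0, 0, 0, -0.05, 1], [0, 0, 0, 0, 0, -0.15, 1], [0, 0, 0, 0, 0, -0.27, 1], [0, 0, 0, 0, 0, -0.4, 1], [0, 0, 0, 0, 0, -0.53, 1], [0, 0, 0, 0, 0, -0.65, 1], [0, 0, 0, 0, 0, -0.74, 1], [0, 0, 0, 0, 0, -0.8, 1], [0, 0, 0, 0, 0, -0.8, 1], [0, 0, 0, 0, 0, -0.8, 1]]
  ]
}}

```text
clock: 8.82
ee_pos: [586.2, 5.6, 238.4]
orientation: [0.997, 0.071, 0.001, 0.0]
wrist_force: [0.6, 0.2, -0.6]
width: 0.999
grasp_force: 0.0
```

```bash
python3 - <<'E'
from h import *
s=ctrl.read_state(); print(s["clock"],s["ee_pos"],s["wrist_force"],s["width"])
im,d=ctrl.get_image("side"); cv2.imwrite("pics/side3.png",cv2.resize(im[110:260,230:430,::-1],None,fx=4,fy=4,interpolation=cv2.INTER_CUBIC))
P=cloud("side",d); hs=cv2.cvtColor(im,cv2.COLOR_RGB2HSV)
m=(abs(P[...,2]-117)<8)&(hs[...,1]<60)&(hs[...,2]>150)&(P[...,0]>450)&(P[...,0]<700)&(abs(P[...,1])<60)
w=plane("side",np.argwhere(m)[:,::-1],117)[:,:2]; r=cv2.minAreaRect(w.astype(np.float32)); print(m.sum(),r,np.median(P[m][:,2]))
E
```

```text
8.8167 [586.15531962   5.60657938 238.35034092] [ 0.62830535  0.18972528 -0.55329591] 0.9988112302606339
62 ((576.3258056640625, 8.643180847167969), (101.66993713378906, 25.658899307250977), 30.61488151550293) 118.55107621796702
```

View pics/side3.png

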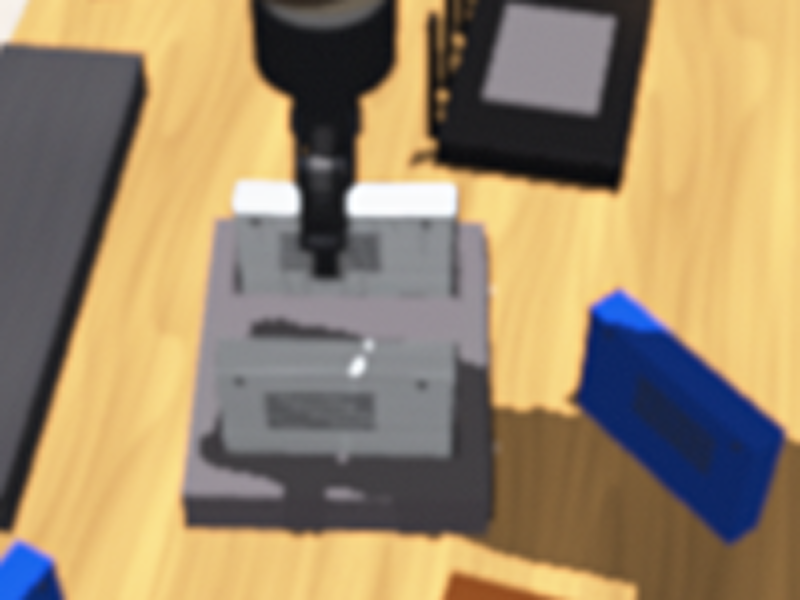

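The left cartridge is back in its bay, upright, with its lower edge at crop y≈455 and ends at x 222–455, as before. Now the right one.

Emit:
{"name": "drive_tool", "arguments": {
  "plan": [
    [[0, 0, 0, 0, 0.08, 0, 1], [0, 0, 0, 0, 0.22, 0, 1], [0, 0, 0, 0, 0.38, 0, 1], [0, 0, 0, 0, 0.53, 0, 1], [0, 0, 0, 0, 0.63, 0, 1], [0, 0, 0, -0.005, 0.69, 0, 1], [0, 0, 0, -0.005, 0.695, 0, 1], [0, 0, 0, -0.005, 0.695, 0, 1], [0, 0, 0, -0.005, 0.695, 0, 1]]
  ]
}}

```text
clock: 9.62
ee_pos: [604.8, -131.0, 237.3]
orientation: [0.997, 0.072, -0.0, -0.0]
wrist_force: [-1.5, 0.1, 0.1]
width: 1.003
grasp_force: 0.0
```

Emit:
{"name": "drive_tool", "arguments": {
  "plan": [
    [[0, 0, 0, 0, 0, 0.08, 1], [0, 0, 0, 0, 0, 0.18, 1], [0, 0, 0, 0, 0, 0.3, 1], [0, 0, 0, 0, 0, 0.42, 1], [0, 0, 0, 0, 0, 0.54, 1], [0, 0, 0, 0, 0, 0.65, 1], [0, 0, 0, 0, 0, 0.73, 1], [0, 0, 0, 0, 0, 0.78, 1], [0, 0, 0, 0, 0, 0.79, 1], [0, 0, 0, 0, 0, 0.79, 1], [0, 0, 0, 0, 0, 0.79, 1]]
  ]
}}

```text
clock: 10.53
ee_pos: [605.5, -131.8, 80.6]
orientation: [0.997, 0.072, 0.001, 0.0]
wrist_force: [0.2, 0.8, 1.0]
width: 1.003
grasp_force: 0.0
```

Emit:
{"name": "drive_tool", "arguments": {
  "plan": [
    [[0, 0, 0, 0, 0, 0, 0.2], [0, 0, 0, 0, 0, 0, 0], [0, 0, 0, 0, 0, 0, -0.2], [0, 0, 0, 0, 0, 0, -0.4], [0, 0, 0, 0, 0, 0, -1], [0, 0, 0, 0, 0, 0, -1], [0, 0, 0, 0, 0, 0, -1], [0, 0, 0, 0, 0, 0, -1], [0, 0, 0, 0, 0, 0, -1], [0, 0, 0, 0, 0, 0, -1], [0, 0, 0, 0, 0, 0, -1], [0, 0, 0, 0, 0, 0, -1]]
  ]
}}

```text
clock: 11.53
ee_pos: [605.2, -132.3, 80.1]
orientation: [0.997, 0.071, 0.0, 0.0]
wrist_force: [-1.3, -1.6, 5.6]
width: 0.319
grasp_force: 59.0
```

Emit:
{"name": "drive_tool", "arguments": {
  "plan": [
    [[0, 0, 0, 0, 0, -0.02, -1], [0, 0, 0, 0, 0, -0.06, -1], [0, 0, 0, 0, 0, -0.11, -1], [0, 0, 0, 0, 0, -0.17, -1], [0, 0, 0, 0, 0, -0.23, -1], [0, 0, 0, 0, 0, -0.28, -1], [0, 0, 0, 0, 0, -0.32, -1], [0, 0, 0, 0, 0, -0.34, -1], [0, 0, 0, 0, 0, -0.35, -1], [0, 0, 0, 0, 0, -0.35, -1], [0, 0, 0, 0, 0, -0.35, -1], [0, 0, 0, 0, 0, -0.35, -1]]
  ]
}}

```text
clock: 12.53
ee_pos: [604.8, -132.1, 149.1]
orientation: [0.997, 0.071, -0.0, -0.0]
wrist_force: [0.5, -0.4, -5.9]
width: 0.326
grasp_force: 59.3
```

Emit:
{"name": "drive_tool", "arguments": {
  "plan": [
    [[0, 0, 0, 0, 0, -0.02, -1], [0, 0, 0, 0, 0, -0.06, -1], [0, 0, 0, 0, 0, -0.11, -1], [0, 0, 0, 0, 0, -0.17, -1], [0, 0, 0, 0, 0, -0.22, -1], [0, 0, 0, 0, 0, -0.26, -1], [0, 0, 0, 0, 0, -0.28, -1], [0, 0, 0, 0, 0, -0.29, -1], [0, 0, 0, 0, 0, -0.29, -1], [0, 0, 0, 0, 0, -0.29, -1], [0, 0, 0, 0, 0, -0.29, -1], [0, 0, 0, 0, 0, -0.29, -1]]
  ]
}}

```text
clock: 13.53
ee_pos: [604.9, -132.1, 207.2]
orientation: [0.997, 0.071, -0.0, -0.0]
wrist_force: [0.0, 0.2, -6.1]
width: 0.32
grasp_force: 59.3
```

```bash
python3 - <<'E'
from h import *
for i in range(5):
    s=ctrl.read_state(); print(s["clock"],s["ee_pos"],s["wrist_force"],s["wrist_torque"],s["grasp_force"])
    im,d=ctrl.get_image("side")
cv2.imwrite("pics/side4.png",cv2.resize(im[90:260,230:430,::-1],None,fx=3.5,fy=3.5,interpolation=cv2.INTER_CUBIC))
E
```

```text
13.5333 [ 604.90931865 -132.09411924  207.15912256] [ 0.04080179  0.1778525  -6.10217428] [-0.05125281 -0.03399108 -0.02483273] 59.31024134159088
13.5833 [ 604.94360429 -132.10516099  207.23797703] [-0.20323043  0.46296086 -5.24233772] [-0.01176485 -0.0530246   0.02336125] 59.30950105190277
13.6333 [ 604.9461275  -132.13219581  207.28739416] [-0.39747709 -0.20656135 -6.00169411] [0.00431794 0.00602529 0.00267496] 59.30968880653381
13.6833 [ 605.00356073 -132.13682859  207.3813912 ] [ 0.78210445 -0.01164925 -5.87132503] [-0.0457817   0.04957035 -0.02187295] 59.309667348861694
13.7333 [ 605.02258154 -132.11268953  207.45531751] [ 0.24953655 -0.63024159 -5.02189682] [ 0.04283174 -0.02237731 -0.0006441 ] 59.31019306182861
```

View pics/side4.png

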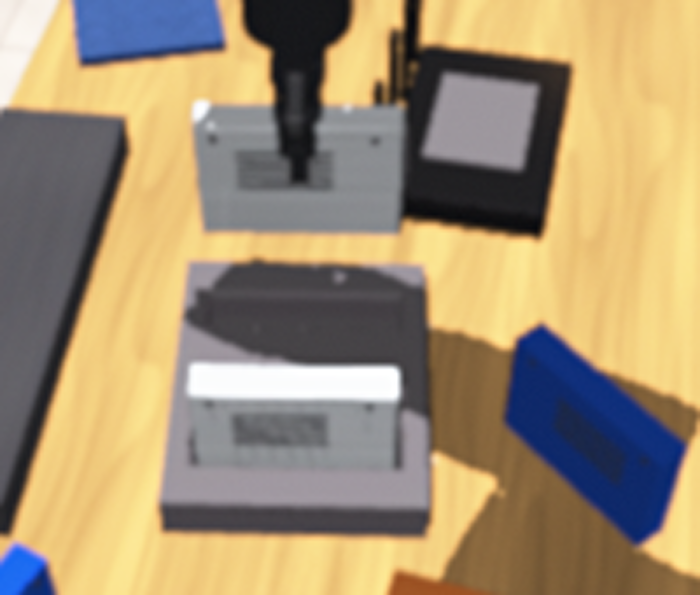

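The right cartridge weighs about 5.7 N against 2.1 N, so it's the heavy one. It hangs level at crop (300,165), and the shell sits upright in the left bay at (295,420). I'll do a quick numeric check of the seat and then hand in.

```bash
python3 - <<'E'
from h import *
def meas(im,d):
    P=cloud("side",d); hs=cv2.cvtColor(im,cv2.COLOR_RGB2HSV)
    m=(abs(P[...,2]-117)<10)&(hs[...,1]<60)&(hs[...,2]>90)&(P[...,0]>450)&(P[...,0]<700)&(abs(P[...,1])<50)
    w=plane("side",np.argwhere(m)[:,::-1],117)[:,:2]; r=cv2.minAreaRect(w.astype(np.float32)); return np.r_[r[0],r[1],r[2],np.median(P[m][:,2])]
z=np.load("/tmp/side0.npz"); a=meas(z["im"],z["d"]); b=meas(*ctrl.get_image("side")); print(a.round(1),b.round(1))
s=ctrl.read_state(); print(s["clock"],abs(s["joint_vel"]).max())
if abs(a[:2]-b[:2]).max()<4 and abs(a[5]-b[5])<3: print(ctrl.hand_in())
E
```

```text
[586.1   9.8 150.7  38.5   7.3 118. ] [586.4   9.7 150.9  37.8   7.3 118.2]
13.8333 0.0018040986202750606
the job is handed in; nothing more can be done
None
```

I handed the job in at about 14 s: the right cartridge is the heavier one (about 5.7 N against 2.1 N) and is held level about 10 cm above the stand, with the lighter one seated back in the left bay; no verdict came back.

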